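# Lean the white tile and hold the lamp shutter open at the mark

## Task

Set up the microscope lamp for a white-balance shot: take the white tile out of the rack and lean it, about centred, on the slanted rest, its lower edge on the base plate behind the yellow lip and its back against the bar, and let go of it. Then pull the lamp's spring-return shutter out by its blue handle until the black line is on the red mark, and keep holding it there: the program finishes while the handle is still held. Leave the black tile and everything else on the bench where it is.

Things in the scene. Friction and masses are not known exactly. Their poses are not given: they have to be found in the camera images.
- white_tile_centre (a point): Centre of the white tile, a loose rigid plate 90 (x, width) x 10 (y, thickness) x 140 mm (z, height), about 0.17 kg, standing upright in one of the rack's two slots with its lower edge 10 mm and its top 150 mm above the table. Both faces are alike. Tile axes: x along its width, y through its thickness, z up its height.
- black_tile_centre (a point): Centre of the black tile, same size and axes, standing in the rack's other slot. Leave it there.
- rack: Fixed grey rack, base 90 (x) x 150 (y) x 10 mm; origin under its centre on the table, z up. Two slots along its x axis, at y = -32 and y = +32 mm; slot floor 10 mm and slot walls' top 40 mm above the table, slots 13 mm wide. Either tile may be in either slot.
- rest: Fixed slanted rest; origin under its base's centre, on the table; x along its width, z up. Dark base plate 150 (x) x 100 (y) x 8 mm. Yellow lip along the -y edge, y = -46 to -38 mm, top 18 mm up. The tile's width goes along x, its lower edge on the plate between lip and bar, its top leaning back to +y over the bar; set near the lip it leans 20 to 24 degrees from upright.
- rest_bar (a point): Middle of the rest's aluminium bar, which runs along the rest's x: 140 mm long, 12 mm thick, its centre line 78 mm above the table, at y = +9.5 mm in the rest's frame, on two posts at x = -66 and +66 mm.
- lamp_house: Fixed ivory lamp house 160 (x) x 120 (y) x 150 mm high; origin under its centre on the table, z up. A round light port is on its +y side, covered by the steel shutter blade. From its front (-x) face at x = -80 mm an aluminium guide rail 30 mm wide with graduations runs out to x = -258 mm along y = +66 mm, its top 70 mm up.
- shutter (a joint): Pull-out of the shutter in metres: 0 shut, grows as it is pulled along the lamp house's -x, end stop at 0.085. A spring draws it shut: 3.2 N at 0, plus 80 N per metre (about 8 N at 0.06). It slams shut when let go.
- shutter_handle (a point): Middle of the blue upright handle on the shutter's black carriage; axes as the lamp house. Handle 14 mm thick (x), 24 mm wide (y), from 83 to 140 mm above the table; this point 116 mm up. Carriage 34 x 22 mm, top 84 mm up. When shut, the handle is 60 mm ahead of the house's front face; behind it only a flat bar, top 83 mm up, leads to the blade, which begins 88 mm behind.
- shutter_line (a point): The shutter's black index line, a 4 mm wide, 66 mm long black strip across the rail exactly under the handle's centre; this point is at its middle, at the rail's top.
- mark_centre (a point): Middle of the red mark: two red tabs, 12 mm long in x, one on either side of the rail, somewhere 35 to 60 mm along the pull; fixed, axes as the lamp house. The black line must lie within the red tabs' 12 mm.
- oil_bottle: Small amber bottle, 36 mm across, 75 mm high, loose; origin under its centre. Leave alone.
- dish: Closed clear dish, 64 mm across, 18 mm high, loose; origin under its centre. Leave alone.
- tip_box: Blue box with clear lid, 120 x 80 x 63 mm, loose; origin under its centre. Leave alone.
- lens_can: Brass lens can, 42 mm across, 50 mm high, loose; origin under its centre. Leave alone.
- slide_tray: White divided tray, 100 x 140 x 20 mm, loose; origin under its centre. Leave alone.
- wash_jar: Clear jar with green cap, 60 mm across, 90 mm high, loose; origin under its centre. Leave alone.
Mind the look-alikes: they are no part of the job. What is shaped like the rest but green is not meant.

How it is judged:
By the outcome, as a careful person would: the job done as asked, in the order asked, and still so for the second after the job is handed in, while the arm keeps its last pose, push and grip.
It also fails if it takes over 51 s, if anything falls off the work surface, if the arm or the gripper's body presses on something with over 40 N, if the wrist force passes 120 N, or if a joint passes its speed limit or range.

## Robot

A 6-joint arm with a two-finger parallel gripper is mounted at the origin on the work surface. World frame = base frame: x ahead of the robot, y to its left, z up, the work surface at z = 0. Lengths are in mm, angles in rad, forces in N, time in s.
With the tool pointing down it reaches from about 350 to 775 mm from the base axis. Payload 7.3 kg.
Tool frame: the origin (TCP) lies midway between the tips of the shut fingers; the grasp point (between the pads) lies 19 mm behind it; z points along the fingers, y is the direction in which the jaws open and shut (so a half turn about z gives the same grasp; the last joint's range is limited). The gripper opens to 92 mm and grips with 3 to 60 N. Pads are 19 mm wide; open, the fingers measure 130 mm over their backs; the gripper's body (75 mm by 190 mm) begins 47 mm behind the grasp point.
Start: joints at [-1.414, 0.342, 1.524, -0, 1.275, -0.146], TCP at [156.574, -501.128, 226.741] pointing down, gripper open.
Joint ranges: [-2.53, 2.53], [-0.77, 2.02], [0.04, 2.7], [-1, 4.14], [0.28, 2.66], [-3.11, 3.11]. Speed limits (rad/s): [2.57, 2.57, 3.14, 3.14, 3.14, 3.14].

## Interface

Orientations are given as [roll, pitch, yaw] about the fixed x, y, z axes, in that order (R = Rz(yaw) Ry(pitch) Rx(roll)).
In Python, from plant import sensors, imaging, ticket gives the robot as it stands. The module is installed in compiled form; this text tells all that it offers.
- The arm moves only by the tool arm_command, never from a script. Its argument "increments" is one flat list of numbers, 5 for each row, row after row: the closure, from 0 (fully open) to 1 (shut), then the shift along the tool's x, y, z in mm, then the turn about the tool's z in degrees. In form: [hand, dx, dy, dz, spin, hand, dx, dy, dz, spin, ...]. A call has 1 to 20 rows; each row is the pose to reach, as a shift and turn from the pose commanded when the call began, along the tool's axes at that moment; what a row does not reach only later rows make up. A row lasts 1/8 s, in which the tool goes at most 62.5 mm and 10.7 degrees, less where a joint would pass 70% of its speed; a pose out of reach is approached as far as the arm can. A call with a gripper value outside its range is refused whole. The fingers move at their own pace and stop on an object; the grip force is fixed at half the most. Time passes only in rows, so rows that repeat a pose let the fingers close. It gives the time, the measured TCP pose, the force and the opening at its end, in the units of the state.
- sensors.get_obs(): the state, without advancing time (a new reading comes with each control period).
- imaging.capture(name): name is "side" or "top"; returns the picture (420x560x3 uint8, blue, green, red); there is no depth.
- imaging.calibration(name): a dict with "fx", "fy", "cx", "cy" (pixels), "world_to_cam" (4x4, takes a point from world to camera coordinates). Camera axes: x right, y down, z forward; pixel columns grow to the right and rows downward; lengths in mm; the calibration is good to about 2 mm. A picture is of the moment at which its call begins. calibration takes no time and is no camera call.
- ticket.close_job(): hands the job in, once; it reports no verdict.
The state is a dict: "time": time; "joint_positions": joint angles; "dq": joint speeds; "tau": joint torques, N m; "tool_pos": TCP position; "tcp_rot": TCP orientation; "contact_force": force on the tool from outside, world axes, zero at the start; "moment": the same for the moment, N m; "grip_width": finger opening in mm.
Only numpy, scipy, OpenCV 4.12 (cv2) and the standard library are available. Lean on these libraries where they do the work, as an engineer would, in place of code of your own. Each camera call takes 0.05 s, during which the arm holds its last target. There are 200 camera calls.

## Working session

There is one attempt and no reset: what is moved stays moved. The work goes in short steps, Python scripts to look and compute and a tool call to move; the robot and the scene stay as the last step left them, time stands still between calls to the robot, and variables do not carry over. Pictures are saved under pics/ and viewed, about 8 in all and at most 12, crops included, and the job is handed in when it is done.

Besides the shell and the picture viewer there is one more tool, called after "Emit:" as name(argument=value, ...) on one line, values as JSON. arm_command: Moves the arm, as the interface text tells. Its arguments: {"type":"object","properties":{"increments":{"type":"array","items":{"type":"number"}}},"required":["increments"]}

```bash
mkdir -p pics
cat > h.py <<'E'
import numpy as np, cv2
from plant import sensors, imaging, ticket
def cap(n,f):
    im=np.array(imaging.capture(n)); cv2.imwrite('pics/'+f,im); return im
def ray(n,u,v):
    c=imaging.calibration(n); T=np.array(c['world_to_cam']); R,t=T[:3,:3],T[:3,3]
    d=R.T@np.array([(u-c['cx'])/c['fx'],(v-c['cy'])/c['fy'],1]); return -R.T@t,d
def onz(n,u,v,z):
    o,d=ray(n,u,v); return o+d*(z-o[2])/d[2]
def proj(n,p):
    c=imaging.calibration(n); q=np.array(c['world_to_cam'])@np.r_[p,1]
    return np.array([c['fx']*q[0]/q[2]+c['cx'],c['fy']*q[1]/q[2]+c['cy']])
def tri(a,ua,b,ub):
    o1,d1=ray(a,*ua);o2,d2=ray(b,*ub)
    A=np.c_[d1,-d2]; s=np.linalg.lstsq(A,o2-o1,rcond=None)[0]
    p,q=o1+d1*s[0],o2+d2*s[1]; return (p+q)/2,np.linalg.norm(p-q)
E
python3 - <<'E'
from h import *
for n in('side','top'):
    cap(n,n+'0.png'); c=imaging.calibration(n); T=np.array(c['world_to_cam']); print(n,c['fx'],c['cx'],c['cy'],(-T[:3,:3].T@T[:3,3]).round(),T[:3,:3].round(2).tolist())
o=sensors.get_obs();print({k:np.round(v,3).tolist() for k,v in o.items()})
E
```

```text
side 420.02000281619405 277.1088778687639 208.87861972390286 [466. 784. 735.] [[-0.99, -0.15, -0.01], [-0.09, 0.61, -0.79], [0.12, -0.78, -0.61]]
top 404.5064345439237 279.01713317906325 212.44276493099954 [ 335.  -44. 1278.] [[0.09, -1.0, 0.0], [-0.97, -0.09, -0.21], [0.21, 0.02, -0.98]]
{'time': 0.1, 'joint_positions': [-1.414, 0.343, 1.525, 0.0, 1.275, -0.146], 'dq': [0.001, -0.002, -0.002, -0.001, 0.0, 0.0], 'tau': [0.001, -43.2, -24.47, 0.072, 0.053, -0.0], 'tool_pos': [156.531, -500.768, 226.129], 'tcp_rot': [-3.14, -0.0, 0.303], 'contact_force': [0.061, 0.029, 0.226], 'moment': [0.02, 0.033, 0.01], 'grip_width': 92.263}
```

View pics/top0.png

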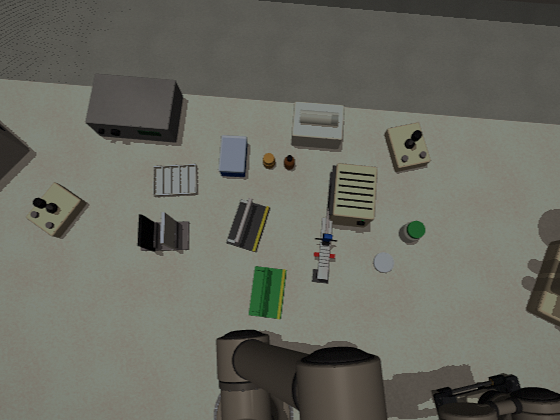

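View pics/side0.png

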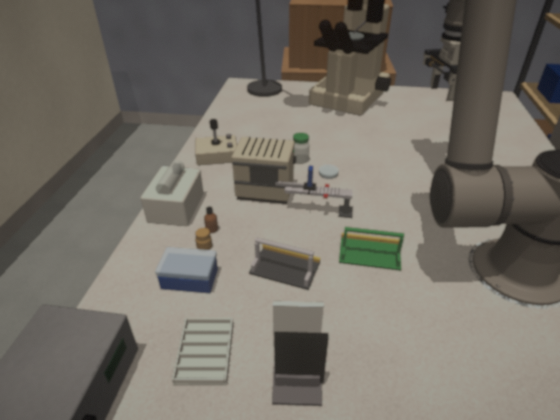

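The top view shows the rack at about (165,233), with the black tile left and the white tile right. The rest is at (249,224) with its lip to the right, the lamp at (354,192), and the handle at (326,238). Next I'll look at enlarged crops.

Run:
```python
import cv2
a=cv2.imread('pics/top0.png')[155:295,130:390]; cv2.imwrite('pics/t1.png',cv2.resize(a,None,fx=3,fy=3,interpolation=cv2.INTER_CUBIC))
a=cv2.imread('pics/side0.png')[155:405,200:400]; cv2.imwrite('pics/s1.png',cv2.resize(a,None,fx=2.4,fy=2.4,interpolation=cv2.INTER_CUBIC))
```

```text
(no output)
```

View pics/t1.png

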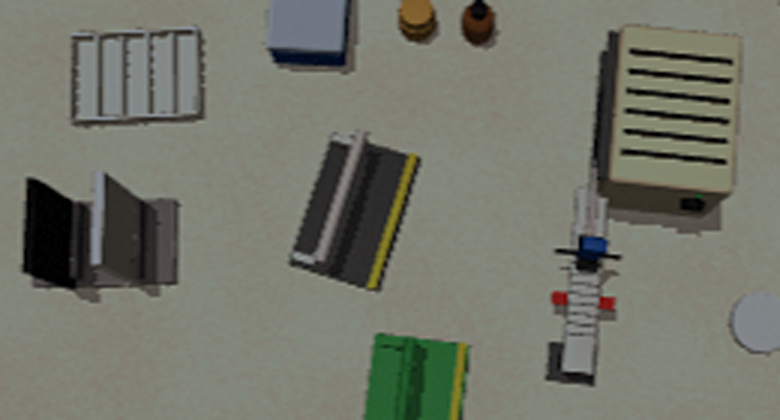

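View pics/s1.png

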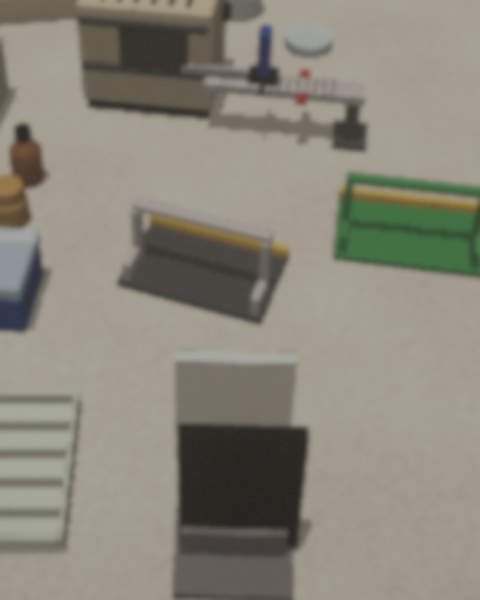

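Run:
```python
from h import *
T=lambda x,y:(130+x/3,155+y/3)
S=lambda x,y:(200+x/2.4,155+y/2.4)
print('tile top ends (top)',[onz('top',*T(*p),150).round(1) for p in((99,172),(96,264))])
print('tile top ends (side)',[onz('side',*S(*p),150).round(1) for p in((176,356),(297,357))])
print('rack right corners z10',[onz('top',*T(*p),10).round(1) for p in((179,200),(176,284))])
print('rest base L z8',[onz('top',*T(*p),8).round(1) for p in((333,134),(290,264))],'lip R z8/18',[onz('top',*T(*p),18).round(1) for p in((420,157),(380,290))])
print('bar top z84',[onz('top',*T(*p),84).round(1) for p in((361,131),(320,262))])
for n in('top','side'):
    im=cv2.imread(f'pics/{n}0.png'); h=cv2.cvtColor(im,cv2.COLOR_BGR2HSV)
    for nm,lo,hi,z in(('yel',(18,110,70),(35,255,255),18),('red',(0,140,80),(6,255,255),70),('blue',(105,140,50),(130,255,255),140)):
        m=cv2.inRange(h,lo,hi)
        if nm=='red': m|=cv2.inRange(h,(174,140,80),(180,255,255))
        k,l,s,c=cv2.connectedComponentsWithStats(m)
        for i in range(1,k):
            if s[i,4]>5 and 150<c[i][0]<400 and 130<c[i][1]<320:
                r=cv2.minAreaRect(np.argwhere(l==i)[:,::-1].astype(np.float32)); b=cv2.boxPoints(r)
                print(n,nm,s[i].tolist(),c[i].round(1),onz(n,*c[i],z).round(1))
                if nm=='yel': print('  box',[onz(n,*q,18).round(0)[:2].tolist() for q in b])
```

```text
tile top ends (top) [array([548. , 305.8, 150. ]), array([460.5, 295.6, 150. ])]
tile top ends (side) [array([547.6, 307.5, 150. ]), array([459.6, 295.7, 150. ])]
rack right corners z10 [array([551.6, 260. ,  10. ]), array([462.5, 251.1,  10. ])]
rest base L z8 [array([638.3, 104.9,   8. ]), array([494.2, 134.9,   8. ])] lip R z8/18 [array([619. ,   8.7,  18. ]), array([474.1,  37.1,  18. ])]
bar top z84 [array([625.8,  68. ,  84. ]), array([489.2,  94.8,  84. ])]
top yel [263, 153, 11, 10, 74] [268.  158.2] [782.8  30.5  18. ]
  box [[799.0, 49.0], [802.0, 16.0], [771.0, 13.0], [768.0, 46.0]]
top yel [252, 206, 17, 45, 162] [260.2 228.5] [547.9  33.4  18. ]
  box [[478.0, 54.0], [624.0, 23.0], [621.0, 12.0], [476.0, 43.0]]
top yel [277, 269, 8, 50, 127] [280.9 293. ] [354.8 -49.1  18. ]
  box [[280.0, -43.0], [428.0, -47.0], [428.0, -56.0], [280.0, -51.0]]
top red [314, 252, 5, 5, 20] [316.1 254.1] [ 476.6 -143.8   70. ]
top red [330, 254, 5, 4, 19] [331.9 255.4] [ 476.8 -191.1   70. ]
top blue [324, 234, 8, 5, 38] [327.5 236. ] [ 522.6 -166.8  140. ]
side yel [197, 229, 11, 7, 39] [201.9 232.2] [786.7  -5.6  18. ]
  box [[803.0, -16.0], [777.0, -20.0], [770.0, 3.0], [796.0, 7.0]]
side yel [347, 234, 52, 10, 191] [372.7 238.4] [347.5 -43.7  18. ]
  box [[413.0, -38.0], [412.0, -53.0], [283.0, -49.0], [286.0, -34.0]]
side yel [264, 245, 44, 14, 151] [285.7 251.8] [560.8  36.5  18. ]
  box [[618.0, 30.0], [618.0, 19.0], [506.0, 42.0], [507.0, 53.0]]
side yel [314, 257, 5, 5, 20] [316.  259.1] [485.   51.4  18. ]
  box [[490.0, 45.0], [481.0, 44.0], [480.0, 57.0], [489.0, 59.0]]
```

```bash
cat >> h.py <<'E'
from scipy.spatial.transform import Rotation as Ro
def state():
    o=sensors.get_obs(); p=np.array(o['tool_pos']); R=Ro.from_euler('xyz',o['tcp_rot']).as_matrix()
    print('t',round(o['time'],2),'p',p.round(1),'yaw',round(np.degrees(o['tcp_rot'][2]),1),'F',np.round(o['contact_force'],1),'w',round(o['grip_width'],1),'q',np.round(o['joint_positions'],2))
    return p,R
def plan(*ways):
    p,R=state(); y0=np.degrees(np.arctan2(R[1,0],R[0,0]))
    for x,y,z,yaw in ways: print((R.T@(np.array([x,y,z])-p)).round(1),'spin',round((y0-yaw+180)%360-180,1))
E
python3 - <<'E'
from h import *
plan((450,-100,255,12),(504,301,255,7))
T=lambda x,y:(130+x/3,155+y/3)
print('line',[onz('top',*T(*p),70).round(1) for p in((556,250),(620,257),(590,190),(578,382))])
print('house top',[onz('top',*T(*p),150).round(1) for p in((625,26),(742,36),(612,182),(730,193))])
E
```

```text
t 0.1 p [ 156.5 -500.8  226.1] yaw 17.3 F [0.1 0.  0.2] w 92.3 q [-1.41  0.34  1.52  0.    1.28 -0.15]
[ 399.6 -295.1  -28.4] spin 5.3
[ 570.7 -661.7  -27.9] spin 10.3
line [array([ 523.8, -138.3,   70. ]), array([ 522.4, -202.7,   70. ]), array([ 588.2, -168.5,   70. ]), array([ 395.3, -168.8,   70. ])]
house top [array([ 737.3, -184. ,  150. ]), array([ 737.1, -298.2,  150. ]), array([ 581. , -180.5,  150. ]), array([ 580.1, -292.5,  150. ])]
```

Emit:
arm_command(increments=[0.56,60,-40,-28,0,0.56,110,-80,-28,2,0.56,160,-120,-28,2,0.56,210,-160,-28,3,0.56,260,-200,-28,4,0.56,310,-240,-28,5,0.56,360,-280,-28,5,0.56,400,-320,-28,6,0.56,440,-370,-28,7,0.56,470,-420,-28,8,0.56,500,-480,-28,9,0.56,525,-540,-28,10,0.56,545,-600,-28,10.3,0.56,560,-640,-28,10.3,0.56,571,-662,-28,10.3,0.56,571,-662,-28,10.3,0.56,571,-662,-28,10.3,0.56,571,-662,-28,10.3])

```text
time: 2.35
tool_pos: [504.3, 299.8, 254.8]
tcp_rot: [3.141, 0.0, 0.121]
contact_force: [-0.9, 0.9, 0.4]
grip_width: 40.4
```

Run:
```python
from h import *
im=cap('side','s2.png')[180:420,180:400]; cv2.imwrite('pics/s2c.png',cv2.resize(im,None,fx=2.4,fy=2.4,interpolation=cv2.INTER_CUBIC))
plan((504,301,118,7))
```

```text
t 2.4 p [504.4 299.9 254.9] yaw 7.0 F [-0.7 -0.2 -0.6] w 40.5 q [ 0.41  0.44  1.3  -0.    1.41  1.86]
[ -0.2  -1.2 136.9] spin -0.0
```

View pics/s2c.png

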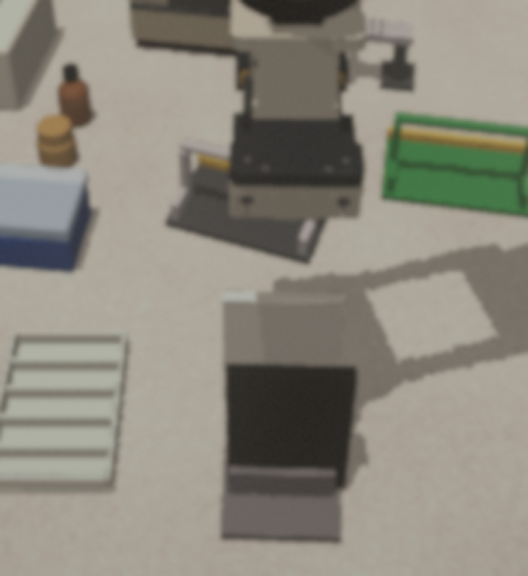

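The tool hangs centred over the white tile, whose top edge is at crop (225–345, 297). I'll descend and grip.

Emit:
arm_command(increments=[0.56,0,-1,40,0,0.56,0,-1,80,0,0.56,0,-1,110,0,0.56,0,-1,128,0,0.56,0,-1,137,0,0.56,0,-1,137,0,1,0,-1,137,0,1,0,-1,137,0,1,0,-1,137,0,1,0,-1,137,0,1,0,-1,137,0,1,0,-1,137,0])

```text
time: 3.9
tool_pos: [504.2, 302.1, 118.0]
tcp_rot: [-3.141, -0.0, 0.123]
contact_force: [-1.2, -0.3, 3.3]
grip_width: 9.7
```

Emit:
arm_command(increments=[1,0,0,-20,0,1,0,0,-50,0,1,0,0,-90,0,1,0,0,-125,0,1,0,0,-125,0])

```text
time: 4.53
tool_pos: [505.2, 302.5, 245.1]
tcp_rot: [-3.14, -0.005, 0.123]
contact_force: [-0.5, -0.3, -1.6]
grip_width: 10.1
```

Run:
```python
from h import *
plan((550.4,45.6,243,-11.8),(550.4,45.6,140,-11.8))
```

```text
t 4.53 p [505.2 302.5 245.1] yaw 7.1 F [-0.5 -0.3 -1.6] w 10.1 q [ 0.41  0.45  1.31 -0.    1.38  1.86]
[ 13.3 260.5   1.8] spin 18.9
[ 12.8 260.6 104.8] spin 18.9
```

Emit:
arm_command(increments=[1,1,20,0,1,1,3,60,0,4,1,5,100,0,8,1,7,140,0,11,1,9,180,0,14,1,11,220,0,17,1,13,250,0,18.9,1,13,260.5,0,18.9,1,13,260.5,0,18.9,1,13,260.5,40,18.9,1,13,260.5,80,18.9,1,13,260.5,103,18.9,1,13,260.5,103,18.9,1,13,260.5,103,18.9])

```text
time: 6.28
tool_pos: [549.5, 45.7, 140.7]
tcp_rot: [-3.141, -0.001, -0.206]
contact_force: [-0.1, 1.0, -1.4]
grip_width: 10.1
```

Run:
```python
from h import *
state()
a=cap('side','s3.png')[150:330,210:370]; b=cap('top','t3.png')[170:270,210:300]
a=cv2.resize(a,None,fx=2.6,fy=2.6,interpolation=3); b=cv2.resize(b,None,fx=3.6,fy=3.6,interpolation=3)
H=max(a.shape[0],b.shape[0]); o=np.zeros((H,a.shape[1]+b.shape[1],3),np.uint8); o[:a.shape[0],:a.shape[1]]=a;o[:b.shape[0],a.shape[1]:]=b
cv2.imwrite('pics/c3.png',o);print(o.shape)
```

```text
t 6.28 p [549.5  45.7 140.7] yaw -11.8 F [-0.1  1.  -1.4] w 10.1 q [-0.06  0.47  1.58  0.    1.09  1.72]
(468, 740, 3)
```

View pics/c3.png

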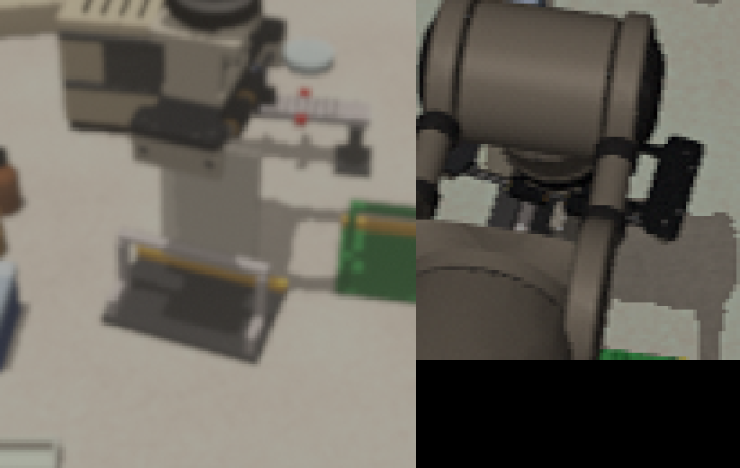

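The tile hangs over the base plate between the lip and the bar, roughly centred. Now I'll lower it and feel for contact.

Emit:
arm_command(increments=[1,1,0,10,0,1,1,0,17,0,1,1,0,21,0,1,1,0,23,0,1,1,0,23,0])

```text
time: 7.0
tool_pos: [549.9, 44.9, 116.6]
tcp_rot: [3.141, 0.0, -0.207]
contact_force: [0.3, -0.3, -1.6]
grip_width: 10.0
```

Emit:
arm_command(increments=[1,0,0.5,0,0,1,0,1.5,0,0,1,0,2.5,0,0,1,0,3,0,0,1,0,3,0,0])

```text
time: 7.62
tool_pos: [549.3, 41.9, 116.8]
tcp_rot: [3.142, -0.0, -0.207]
contact_force: [-0.0, 0.1, -1.7]
grip_width: 9.8
```

Emit:
arm_command(increments=[1,0,1,0,0,1,0,2,0,0,1,0,3,0,0,1,0,3,0,0])

```text
time: 8.12
tool_pos: [548.9, 40.1, 116.7]
tcp_rot: [-3.14, -0.0, -0.207]
contact_force: [1.2, 6.0, -2.1]
grip_width: 10.0
```

Contact with the lip: 6 N. I'll back off about 2 mm and set the tile down.

Emit:
arm_command(increments=[1,0,-2.5,0,0,1,0,-2.5,1,0,1,0,-2.5,2,0,1,0,-2.5,2,0])

```text
time: 8.62
tool_pos: [549.3, 41.1, 116.0]
tcp_rot: [3.141, -0.001, -0.207]
contact_force: [-4.1, 1.3, 9.0]
grip_width: 9.6
```

Emit:
arm_command(increments=[0.67,0,0,0,0,0.67,0,0,0,0,0.67,0,0,0,0,0.67,0,-4,-2,0,0.67,0,-8,-2,0,0.67,0,-11,-2,0,0.67,0,-14,-2,0,0.67,0,-17,-2,0,0.67,0,-20,-2,0,0.67,0,-24,-2,0,0.67,0,-28,-2,0,0.67,0,-32,-2,0,0.67,0,-36,-2,0,0.67,0,-40,-2,0,0.67,0,-44,-2,0,0.67,0,-48,-2,0,0.67,0,-51,-2,0,0.67,0,-51,-2,0])

```text
time: 10.88
tool_pos: [559.7, 91.6, 116.7]
tcp_rot: [3.142, -0.0, -0.207]
contact_force: [0.1, -0.1, -0.2]
grip_width: 30.6
```

Run:
```python
from h import *
state()
a=cap('side','s4.png')[150:320,210:370]
cv2.imwrite('pics/c4.png',cv2.resize(a,None,fx=3,fy=3,interpolation=3))
```

```text
t 10.88 p [559.7  91.6 116.7] yaw -11.8 F [ 0.1 -0.1 -0.2] w 30.6 q [ 0.03  0.52  1.56 -0.    1.06  1.8 ]
```

View pics/c4.png

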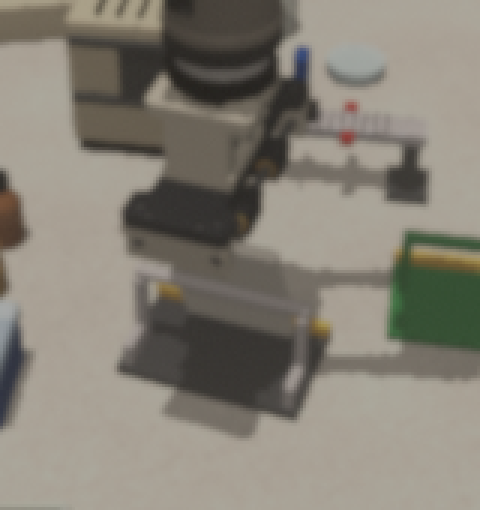

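The tile's back is against the bar and there is no force on the tool. I'll raise it straight up, slowly, then check.

Emit:
arm_command(increments=[0.67,0,0,-5,0,0.67,0,0,-12,0,0.67,0,0,-20,0,0.67,0,0,-30,0,0.67,0,0,-60,0,0.67,0,0,-100,0,0.67,0,0,-130,0,0.67,0,0,-130,0])

```text
time: 11.92
tool_pos: [560.9, 91.4, 249.9]
tcp_rot: [-3.14, -0.006, -0.207]
contact_force: [0.7, -0.0, -0.3]
grip_width: 30.2
```

Run:
```python
from h import *
plan((500,-60,245,-60),(523,-168,245,-89.5),(523,-168,106,-89.5))
```

```text
t 11.93 p [560.9  91.4 249.9] yaw -11.8 F [ 0.7 -0.  -0.3] w 30.2 q [ 0.03  0.4   1.37 -0.    1.37  1.8 ]
[-28.5 160.7   4.5] spin 48.2
[ 16.2 261.7   4.7] spin 77.7
[ 15.3 261.9 143.6] spin 77.7
```

Emit:
arm_command(increments=[0.56,0,20,5,8,0.56,2,60,5,18,0.56,4,100,5,28,0.56,6,140,5,38,0.56,8,180,5,48,0.56,12,220,5,58,0.56,15,250,5,68,0.56,16,263,5,77,0.56,16,263,5,77.7,0.56,16,263,40,77.7,0.56,16,263,75,77.7,0.56,16,263,90,77.7,0.56,16,263,90,77.7])

```text
time: 13.55
tool_pos: [521.0, -168.6, 156.0]
tcp_rot: [3.14, 0.001, -1.561]
contact_force: [0.0, 1.0, -0.3]
grip_width: 40.6
```

Run:
```python
from h import *
state()
a=cap('side','s5.png')[130:310,210:410]
cv2.imwrite('pics/c5.png',cv2.resize(a,None,fx=3.3,fy=3.3,interpolation=3))
for p in((523,-169,116),(523,-169,140)): print((proj('side',p)-[210,130])*3.3)
```

```text
t 13.55 p [ 521.  -168.6  156. ] yaw -89.4 F [ 0.   1.  -0.3] w 40.6 q [-0.45  0.45  1.56  0.    1.13  2.68]
[329.78097506 146.18793418]
[331.03468087 121.110272  ]
```

View pics/c5.png

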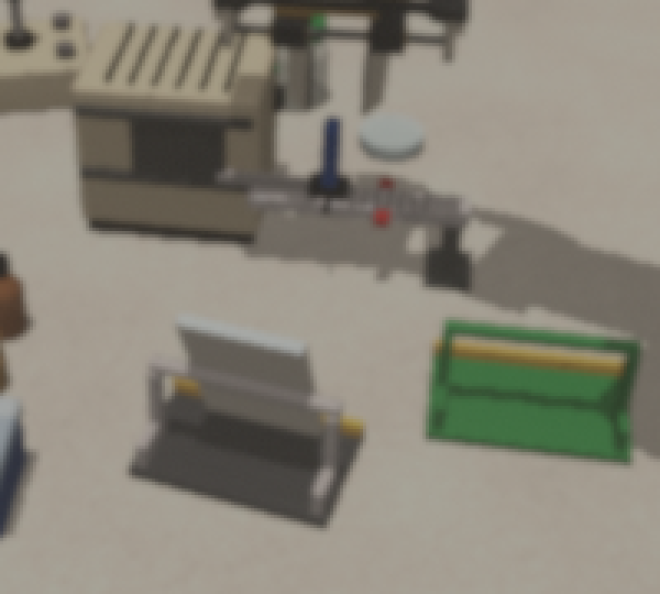

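The tile leans on the bar, about centred. The handle is at crop (331,120–185), which matches my projection, and the fingers straddle it. I'll descend and grip.

Emit:
arm_command(increments=[0.56,0,-2,15,0,0.56,0,-2,30,0,0.56,0,-2,42,0,0.56,0,-2,50,0,0.56,0,-2,50,0,1,0,-2,50,0,1,0,-2,50,0,1,0,-2,50,0,1,0,-2,50,0])

```text
time: 14.72
tool_pos: [523.4, -169.4, 107.0]
tcp_rot: [-3.141, -0.0, -1.564]
contact_force: [-0.7, 0.1, 1.3]
grip_width: 13.9
```

Emit:
arm_command(increments=[1,0,3,0,0,1,0,8,0,0,1,0,14,0,0,1,0,20,0,0,1,0,26,0,0,1,0,32,0,0,1,0,38,0,0,1,0,43,0,0,1,0,46.5,0,0,1,0,46.5,0,0,1,0,46.5,0,0])

```text
time: 16.1
tool_pos: [477.5, -168.6, 107.1]
tcp_rot: [-3.139, 0.001, -1.563]
contact_force: [7.4, 6.6, 1.5]
grip_width: 13.9
```

Run:
```python
from h import *
state()
im=cap('side','s6.png'); a=im[165:225,270:370]
cv2.imwrite('pics/c6.png',cv2.resize(a,None,fx=7,fy=7,interpolation=3))
b=cap('top','t6.png')
h=cv2.cvtColor(im,cv2.COLOR_BGR2HSV); m=cv2.inRange(h,(0,140,80),(6,255,255))|cv2.inRange(h,(174,140,80),(180,255,255))
k,l,s,c=cv2.connectedComponentsWithStats(m)
for i in range(1,k):
    if 270<c[i][0]<370 and 165<c[i][1]<225: print(s[i],c[i].round(1),(c[i]-[270,165])*7,onz('side',*c[i],70).round(1))
```

```text
t 16.1 p [ 477.5 -168.6  107.1] yaw -89.6 F [7.4 6.6 1.5] w 13.9 q [-0.49  0.44  1.74  0.    0.96  2.64]
```

View pics/c6.png

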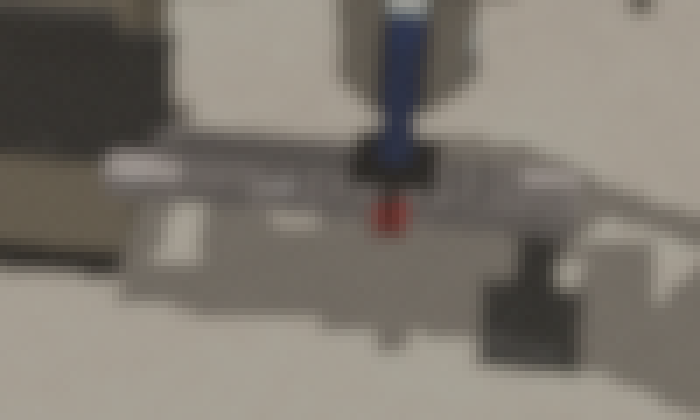

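Run:
```python
from h import *
im=cv2.imread('pics/s6.png'); i0=cv2.imread('pics/s5.png')
r=im[:,:,2].astype(int)-im[:,:,1]; r0=i0[:,:,2].astype(int)-i0[:,:,1]
print('now R-G');print(r[190:201,318:334]); print('R');print(im[190:201,318:334,2])
for a in(r,r0):
    q=np.argwhere(a[165:215,290:345]>35)+[165,290]
    lo=q[q[:,0]>190]; print('near tab',lo.mean(0)[::-1],len(lo),onz('side',*lo.mean(0)[::-1],68).round(1))
for x in(471,474,477,480,483): print(x,proj('side',(x,-168.6+24.5,70)).round(1),proj('side',(x,-168.6+33,70)).round(1))
```

```text
now R-G
[[ 6  5  4  3  4  3  3  3  3  3  2  3  3  4  5  5]
 [ 6  5  5  5  4  4  5  4  5  5  5  4  3  3  5  6]
 [ 7  5  6  6  7  9  9  8 13 12 10  6  5  5  6  6]
 [ 6  6  5  6  9 15 20 20 26 27 19  8  6  6  5  6]
 [ 5  5  5  7 13 28 37 36 44 44 27 11  7  5  6  6]
 [ 6  5  7  9 18 36 47 44 51 49 30 13  7  6  6  6]
 [ 6  6  7  8 18 34 46 46 50 45 27 11  7  6  6  5]
 [ 7  6  7  8 14 26 36 38 40 33 20  9  7  7  6  6]
 [ 7  7  6  8 11 18 22 24 25 20 13  8  7  7  7  7]
 [ 7  7  7  6 10 11 12 13 13 12  9  7  6  7  6  7]
 [ 6  6  7  7  6  8  9  8  7  7  7  6  6  6  6  7]]
R
[[ 97  85  70  60  57  53  50  46  45  47  47  47  50  61  79  94]
 [100  92  84  81  78  71  64  55  55  59  63  63  61  69  85  96]
 [101  97  94  95  94  87  75  64  69  80  85  85  81  84  94 100]
 [ 97  96  96  99  99  95  85  74  83  97 101  97  93  94 100 102]
 [ 96  96  96  97  99 103  96  85  97 109 106  99  96  96  99  98]
 [100 100 100  99 103 109 103  91 104 114 108  99  97  96  95  95]
 [107 108 107 104 105 108 102  95 103 113 109 103 101 100  97  95]
 [113 113 112 109 107 106 100  95 102 108 110 107 107 105 103 103]
 [114 115 113 113 109 107 103 100 102 107 110 111 112 111 109 109]
 [114 113 113 112 112 110 108 108 108 110 113 113 112 113 112 112]
 [113 113 113 113 112 112 113 112 112 112 113 113 112 112 113 114]]
near tab [325.25  195.375] 16 [ 477.4 -144.8   68. ]
near tab [325.19047619 195.14285714] 21 [ 477.6 -145.8   68. ]
471 [327.7 195.1] [327.5 196.9]
474 [326.5 195. ] [326.4 196.9]
477 [325.4 194.9] [325.2 196.8]
480 [324.3 194.8] [324.1 196.7]
483 [323.2 194.7] [323.  196.6]
```

Emit:
arm_command(increments=[1,-1,0,0,0,1,-1,0,0,0,1,-1,0,0,0])

```text
time: 16.58
tool_pos: [477.7, -168.5, 107.0]
tcp_rot: [-3.139, -0.0, -1.563]
contact_force: [6.0, 2.9, -0.5]
grip_width: 13.6
```

The dark line column is at u=325.0 in the near red tab, whose centre is at u=325.2, so it is centred to within 1 mm. One last overall check before I hand in.

Run:
```python
from h import *
cap('side','s7.png'); state()
```

```text
t 16.62 p [ 477.7 -168.5  107. ] yaw -89.6 F [ 6.1  2.8 -0.4] w 14.2 q [-0.49  0.44  1.74  0.    0.96  2.64]
```

View pics/s7.png

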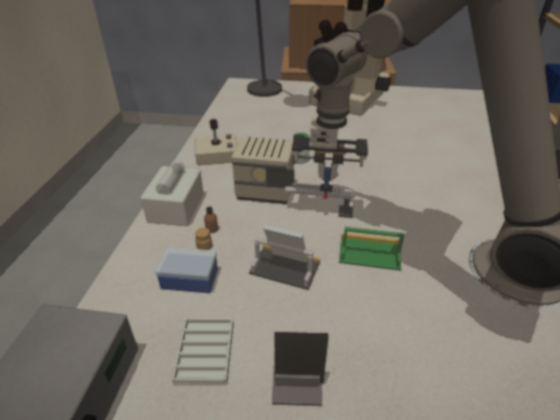

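The white tile leans on the rest at (285,245) and the black tile is still in the rack at (300,355). The handle is held over the red mark at (326,190), and nothing else has moved.

```bash
python3 -c "
from plant import ticket; print(ticket.close_job())"
```

```text
the job is handed in; nothing more can be done
None
```

The job is handed in, at about 16.6 s on the robot's clock. The white tile is leaning on the slanted rest and the gripper is still holding the shutter handle at the red mark.

- **Tile:** I felt for the lip (about 6 N contact), backed off about 2 mm and set the lower edge on the base plate. I then tipped the tile back onto the bar and let go. The later side pictures show it leaning there, about centred; I did not measure its exact lean angle.
- **Shutter:** In the side picture taken after the pull, the black line was within about 1 mm of the centre of the near red tab. I then moved the hand about 1 mm sideways, which brought the sideways force down from 6.6 N to 2.8 N. I checked only the reading after that (along the pull it changed by 0.2 mm), not the line itself again. The far tab was hidden from view. The grip was still closed on the handle at 14 mm, with about 6 N of spring pull.
- **Everything else:** In the last side picture the black tile is still in the rack and the other items look unmoved. The wash jar and dish were partly or wholly hidden behind the arm.

No check failed.

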